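# Load a lidded pan into the counter-top warming cabinet

## Task

Fold the front door of the little glass warming cabinet all the way down to its stop so that it makes a ramp, bring the lidded pan to the foot of the ramp, then slide it up the door and over the sill until it stands squarely inside, fully home against the back wall. Leave the door down and the pan upright and released, and do not disturb the other things on the counter.

Things in the scene. Friction and masses are not known exactly. Their poses are not given: they have to be found in the camera images.
- case: Fixed warming cabinet, steel and clear panels, 128 x 130 mm, 165 high. Place and yaw vary. Origin on the counter under the middle of the sill (front edge of its floor = door's hinge line). +x points into the cabinet (the way to push), z up; it spans x 0 to 128, y -65 to 65 mm. Steel header over the mouth: x 0 to 30, z 115 to 165 mm; an upright hand cannot follow the pan under it.
- case_sill (a point): Middle of the sill, at floor level of the cabinet: 30 mm above case's origin, same axes. The inner floor is level with it. The mouth above it is 118 mm wide (y -59 to 59) and 85 mm high (to z 115 mm over the counter).
- case_back (a point): Middle of the foot of the back wall's inner face, 122 mm behind the sill (case x = 122 mm), 30 mm above the counter. The pan's end is to come up against this wall.
- door (a joint): Angle of the steel drop-down front door, rad: 0 = shut (upright), grows as its top swings out and down to case -x; starts 0 to 0.25. At 1.806 it meets its stop as a 13.5 degree ramp up to the sill. Hinge: case x 0, z 30 mm. Inner face at distance s from the hinge: case x = -s sin(a), z = 30 mm + s cos(a). Stiff (0.35 N m friction): stays where left, does not fall by itself.
- door_pull (a point): Grip point of the door's pull, a round dark bar, 10 mm thick, 50 mm long, sticking out sideways at the case's -y side (y -65 to -115 mm), on the line of the inner face, 105 mm from the hinge. The point is on its axis at case y = -94 mm and moves with the door (135 mm above the counter when shut, 5 mm when down). Space around it, beside the cabinet too, is free.
- door_edge (a point): Middle of the door's free edge, on its inner face, 120 mm from the hinge: the foot of the ramp when down (then 2 mm above the counter, at case x = -117 mm). The door plate is 130 mm wide and 4 mm thick (2 mm in the last 10 mm).
- pan: Loose steel food pan with flat lid, 110 (x) x 90 (y) over the 10 mm high rim and lid at its top (z 32 to 42 mm); the body below is 104 x 84 mm, lower edges rounded (6 mm). 0.4 to 0.7 kg. Origin: centre of its underside. Same when turned half round; it goes in with its long side (x) along the case's x, either end first. Starts on the counter, on the robot's left of the cabinet.
- pan_handle (a point): Middle of the pan's lid handle: a straight bar 54 mm long along the pan's x, 10 mm wide (y) and 10 mm high, its centre 57 mm above the pan's underside, top at 62 mm; between bar and lid there is a gap of 10 mm, closed by a post at each end.
- pitcher: Steel milk pitcher, 84 mm wide, 100 mm tall, with a handle; bystander. Origin: centre of its underside.
- cup: White mug, 86 mm wide, 60 mm tall; bystander. Origin: centre of its underside.
- cup2: White mug, 86 mm wide, 60 mm tall, on the robot's right; bystander. Origin: centre of its underside.
- jar: Amber glass jar with a wooden cap, 76 mm wide, 110 mm tall; bystander. Origin: centre of its underside.
- tamper: Dark steel coffee tamper, 58 mm wide, 84 mm tall; bystander. Origin: centre of its underside.
- spoon: Steel spoon, 150 mm long, lying near the robot's base; bystander. Origin: its middle, on the counter.
- portafilter: Filter holder with a black handle, about 210 mm long, 31 mm tall, lying to the right of the cabinet; bystander. Origin: centre of the basket's underside.

How it is judged:
On the way, in this order (a step that is already met when the one before it is completed fails the run):
1. the door is folded down onto its stop (joint above 1.75) (value of joint door above 1.75 rad), for 0.3 s.
2. the pan is on the ramp: its origin is 20 to 140 mm before the sill and less than 35 mm above the counter, and the pan leans with the slope (0.12 to 0.35 rad) (x of pan in the frame of case between -0.14 and -0.02 m and y of pan in the frame of case between -0.05 and 0.05 m and height (world z) of pan below 0.035 m and angle between pan's own z axis and vertical between 0.12 and 0.35 rad and value of joint door above 1.72 rad), for 0.1 s.
At the end, for the whole second after the job is handed in: Pan released, at rest and level (0.06 rad) on the cabinet floor (origin z 25-35 mm), long side along the depth within 0.15 rad, end within 9 mm of the back wall (origin over 58 mm inside the sill), within 20 mm of the middle sideways; door still down (over 1.72 rad) (x of pan in the frame of case between 0.058 and 0.072 m and y of pan in the frame of case between -0.02 and 0.02 m and height (world z) of pan between 0.025 and 0.035 m and angle between pan's own z axis and vertical below 0.06 rad and angle between the x axis of pan and the x axis of case, either way round below 0.15 rad and value of joint door above 1.72 rad and linear speed of pan below 0.01 m/s and contact force between pan and the fingers below 0.1 N); the robot touches nothing.
It fails at once if a bystander is shifted by more than 30 mm (distance of any of pitcher, cup, cup2, jar, tamper, spoon, portafilter from where it was at the start of the episode above 0.03 m).
It fails at once if an upright bystander is tipped by more than 0.4 rad (angle between any of pitcher, cup, cup2, jar, tamper's own z axis and vertical above 0.4 rad).
It fails at once if the pan is tipped by more than 0.6 rad (angle between pan's own z axis and vertical above 0.6 rad).
It also fails if it takes over 72 s, if anything falls off the work surface, if the arm or the gripper's body presses on something with over 40 N, if the wrist force passes 120 N, or if a joint passes its speed limit or range.

## Robot

A 6-joint arm with a two-finger parallel gripper is mounted at the origin on the work surface. World frame = base frame: x ahead of the robot, y to its left, z up, the work surface at z = 0. Lengths are in m, angles in rad, forces in N, time in s.
With the tool pointing down it reaches from about 0.35 to 0.775 m from the base axis. Payload 5.5 kg.
Tool frame: the origin (TCP) lies midway between the tips of the shut fingers; the grasp point (between the pads) lies 19 mm behind it; y points along the fingers, x is the direction in which the jaws open and shut, and the axes are right-handed (so a half turn about y gives the same grasp; the last joint's range is limited). The gripper opens to 85 mm and grips with 20 to 120 N. Pads are 22 mm wide; open, the fingers measure 114 mm over their backs; the gripper's body (76 mm by 85 mm) begins 54 mm behind the grasp point. The pads swing forward as they close: fully open they stand 13 mm farther back than shut.
Start: joints at [-0.14, 0.313, 0.046, 1.304, 0, 1.431], TCP at [0.575, -0, 0.231] pointing down, gripper open.
Joint ranges: [-2.76, 2.76], [-0.86, 1.69], [-1.03, 1.26], [-2.2, 2.34], [-1.47, 1.5], [-3.14, 3.14]. Speed limits (rad/s): [2.57, 2.57, 3.14, 3.14, 3.14, 3.14].

## Interface

Orientations are given as a unit quaternion [w, x, y, z].
In Python, from station import arm gives the robot as it stands. Calls block until the motion is done:
- arm.movep(position, orientation): joint-space move of the TCP to a pose.
- arm.line_to(position, ori=None, vel=0.15, max_force=None): straight line of the TCP; ori=None keeps the orientation; vel is the mean speed in m/s. With max_force (N) it stops when the force on the tool has changed by that much, and returns True; else False.
- arm.move_joints(angles): joint-space move.
- arm.let_go() and arm.gripper_close(grasp_force=None): open the fingers fully, or close them until they stop; grasp_force is the grip in N (None keeps the last).
- arm.pause(seconds).
- arm.ik(position, orientation): joint angles nearest the present ones, or None.
- arm.state(): the state.
- arm.grab_frame(name): name is "scene" or "side" or "wrist"; returns the picture (400x640x3 uint8, red, green, blue); there is no depth.
- arm.camera_info(name): a dict with "mtx" (3x3 intrinsics, pixels), "T" (4x4, takes a point from camera to world coordinates). Camera axes: x right, y down, z forward; pixel columns grow to the right and rows downward; lengths in m; the calibration is good to about 2 mm. A picture is of the moment at which its call begins: read the wrist's pose just before it. camera_info takes no time and is no camera call; for the wrist camera it gives the pose at the moment of the call.
A pose or a line that the arm cannot do raises arm.PlanningError and nothing moves.
- arm.finish_job(): hands the job in, once; it reports no verdict.
The state is a dict: "time_s": time; "joint_positions": joint angles; "joint_velocities": joint speeds; "joint_torque": joint torques, N m; "position": TCP position; "tcp_rot": TCP orientation; "contact_force": force on the tool from outside, world axes, zero at the start; "ft_torque": the same for the moment, N m; "grip_width": opening from 0.0 (shut) to 1.0 (fully open).
Only numpy, scipy, OpenCV 4.12 (cv2) and the standard library are available. Lean on these libraries where they do the work, as an engineer would, in place of code of your own. Each camera call takes 0.05 s, during which the arm holds its last target.

## Working session

There is one attempt and no reset: what is moved stays moved. The work goes in short steps, each a Python script; the robot and the scene stay as the last script left them, time stands still between calls to the robot, and variables do not carry over. Pictures are saved under pics/ and viewed, and the job is handed in when it is done.

```bash
ls; mkdir -p pics
python3 - <<'E'
from station import arm
import cv2, numpy as np
np.set_printoptions(precision=4,suppress=True)
for n in ["scene","side","wrist"]:
    c=arm.camera_info(n); print(n,c["mtx"],c["T"])
    cv2.imwrite(f"pics/{n}0.png",arm.grab_frame(n)[:,:,::-1])
s=arm.state(); print(s)
E
```

```text
pics
scene [[397.0259   0.     314.5584]
 [  0.     397.0259 202.817 ]
 [  0.       0.       1.    ]] [[-0.7556  0.5534 -0.3504  0.9529]
 [ 0.6549  0.6301 -0.4172  0.4349]
 [-0.01   -0.5447 -0.8386  1.0472]
 [ 0.      0.      0.      1.    ]]
side [[444.1385   0.     317.3429]
 [  0.     444.1385 198.7321]
 [  0.       0.       1.    ]] [[ 0.9992 -0.0077  0.0385  0.512 ]
 [-0.0325 -0.7112  0.7023 -0.8547]
 [ 0.0219 -0.703  -0.7109  0.9516]
 [ 0.      0.      0.      1.    ]]
wrist [[340.6002   0.     317.1616]
 [  0.     340.6002 204.5697]
 [  0.       0.       1.    ]] [[ 1.      0.0001 -0.0018  0.5737]
 [-0.0004 -0.9552 -0.296   0.0758]
 [-0.0018  0.296  -0.9552  0.3734]
 [ 0.      0.      0.      1.    ]]
{'time_s': 0.15, 'joint_positions': array([-0.1396,  0.3138,  0.0452,  1.3036,  0.    ,  1.4312]), 'joint_velocities': array([ 0.0005, -0.0015,  0.006 , -0.0008,  0.0004, -0.0015]), 'joint_torque': array([  0.0018, -48.1067,  29.8816,   0.0139,  -0.0001,  -0.0001]), 'position': array([0.5746, 0.    , 0.2306]), 'tcp_rot': array([ 0.7072, -0.707 ,  0.0005,  0.0005]), 'contact_force': array([ 0.0827, -0.5171, -0.8321]), 'ft_torque': array([0.0051, 0.0076, 0.0206]), 'grip_width': 1.0013545863201563}
```

View pics/scene0.png

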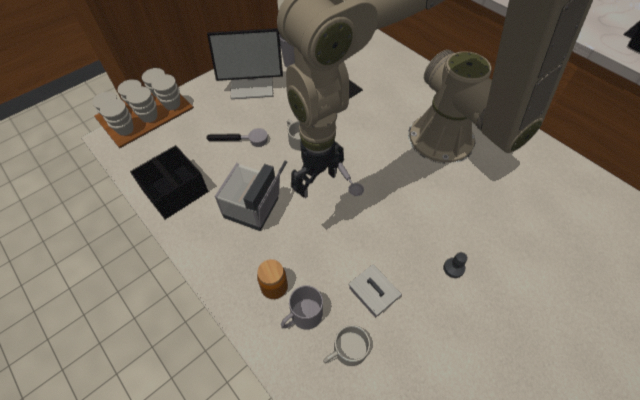

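View pics/side0.png

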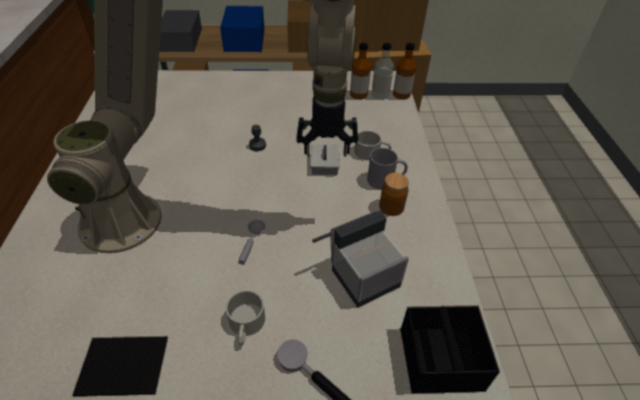

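View pics/wrist0.png

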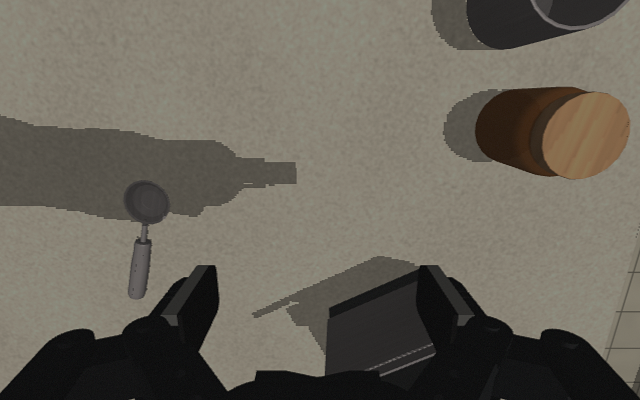

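Run:
```python
import cv2
s=cv2.imread("pics/side0.png")[190:320,280:430]; sc=cv2.imread("pics/scene0.png")[150:240,205:305]
p=cv2.imread("pics/side0.png")[110:190,280:380];q=cv2.imread("pics/scene0.png")[250:330,335:435]
def f(a,k): return cv2.convertScaleAbs(cv2.resize(a,None,fx=k,fy=k,interpolation=cv2.INTER_CUBIC),alpha=1.6)
cv2.imwrite("pics/z1.png",f(s,4.5)[:585]);cv2.imwrite("pics/z2.png",f(sc,6));cv2.imwrite("pics/z3.png",f(p,7));cv2.imwrite("pics/z4.png",f(q,7))
```

```text
(no output)
```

View pics/z1.png

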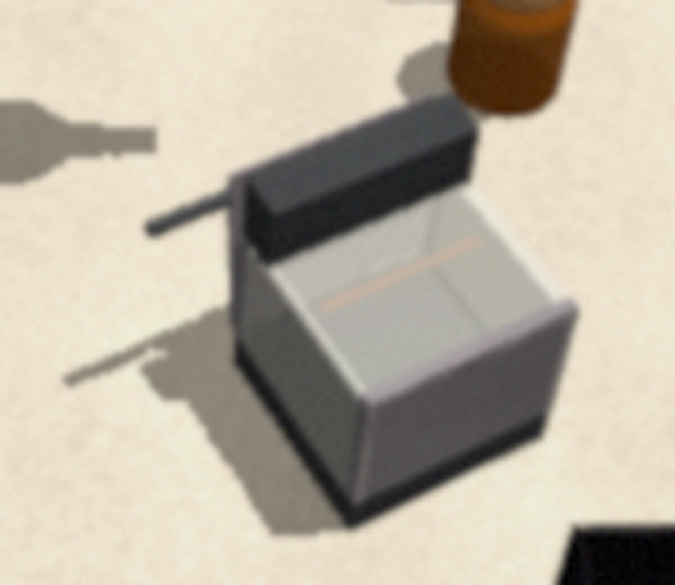

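View pics/z2.png

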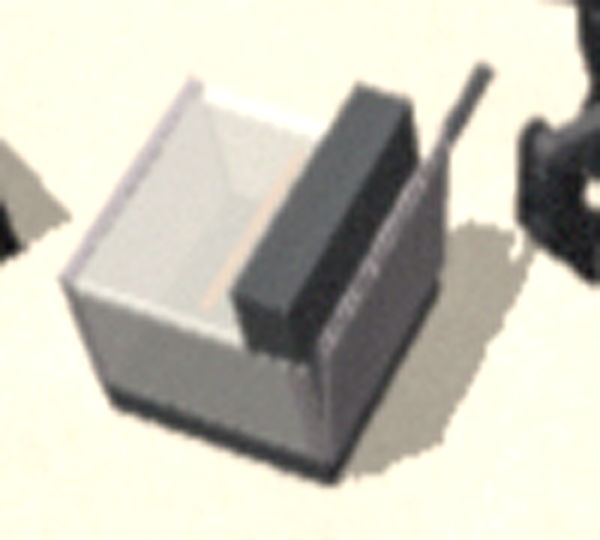

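View pics/z3.png

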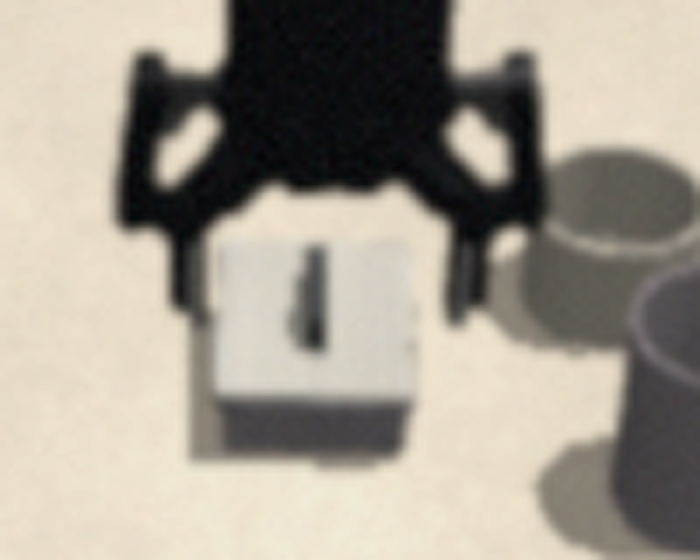

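View pics/z4.png

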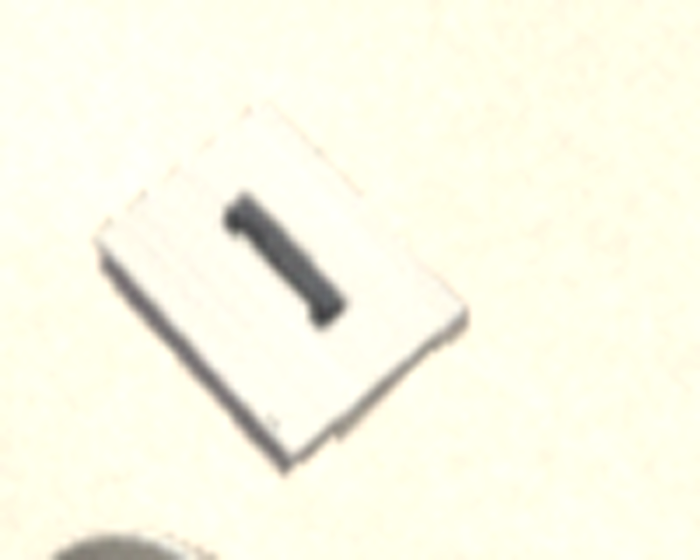

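```bash
cat > vis.py <<'E'
import numpy as np
from scipy.optimize import least_squares
from station import arm
np.set_printoptions(precision=4,suppress=True)
def proj(n,P,c=None):
    c=c or arm.camera_info(n); T=np.linalg.inv(c["T"]); p=np.atleast_2d(P)@T[:3,:3].T+T[:3,3]; q=p@c["mtx"].T
    return q[:,:2]/q[:,2:]
def ray(n,uv,z,c=None):
    c=c or arm.camera_info(n); d=c["T"][:3,:3]@np.linalg.inv(c["mtx"])@np.array([uv[0],uv[1],1.]); o=c["T"][:3,3]
    return o+d*(z-o[2])/d[2]
def tow(x,y,t,P):
    P=np.atleast_2d(P); c,s=np.cos(t),np.sin(t)
    return np.stack([x+c*P[:,0]-s*P[:,1],y+s*P[:,0]+c*P[:,1],P[:,2]],1)
E
python3 - <<'E'
from vis import *
S=lambda u,v:(280+u/4.5,190+v/4.5); C=lambda u,v:(205+u/6,150+v/6)
obs=[("side",S(350,525),(128,-65,0)),("side",S(542,437),(128,65,0)),("side",S(235,360),(0,-65,0)),("side",S(275,212),(30,-65,165)),("side",S(478,130),(30,65,165)),("side",S(440,95),(0,65,165)),
("scene",C(235,295),(30,65,165)),("scene",C(290,310),(0,65,165)),("scene",C(360,85),(30,-65,165)),("scene",C(408,100),(0,-65,165)),("scene",C(335,482),(0,65,0)),("scene",C(112,405),(128,65,0)),("scene",C(440,290),(0,-65,0))]
pt=[("side",S(150,230)),("scene",C(487,70))]
def f(p):
    r=[]
    for n,uv,P in obs: r+=list(proj(n,tow(*p[:3],np.array(P)/1000))[0]-uv)
    a=p[3]; P=np.array([-.105*np.sin(a),-.115,.03+.105*np.cos(a)])
    for n,uv in pt: r+=list(proj(n,tow(*p[:3],P))[0]-uv)
    return np.array(r)
s=least_squares(f,[.6,-.1,-1.8,.1],loss='soft_l1');print("case",s.x,f(s.x).reshape(-1,2))
# pan
C=lambda u,v:(335+u/7,250+v/7); S=lambda u,v:(280+u/7,110+v/7)
po=[("scene",[C(100,240),C(255,105),C(467,312),C(288,462)],.042),("side",[S(218,240),S(412,240),S(412,405),S(215,398)],.042),
("scene",[C(243,195),C(335,310)],.062),("side",[S(315,245),S(312,348)],.062)]
for n,L,z in po:
    W=np.array([ray(n,u,z) for u in L]); print(n,z,W[:,:2].tolist(),W.mean(0), [np.linalg.norm(W[i]-W[i-1]) for i in range(len(W))])
for nm,uv,z in [("jar",(271,268),.11),("pitcher",(306,300),.1),("cup",(355,345),.06),("tamper",(460,258),.084),("spoon",(350,178),0),("cup2",(297,130),.06),("pf",(258,137),.03)]: print(nm,ray("scene",uv,z))
for nm,uv,z in [("jar",(397,182),.11),("pitcher",(383,158),.1),("cup",(367,142),.06),("cup2",(245,305),.06),("tamper",(257,128),.084),("spoon",(250,240),0)]: print(nm,ray("side",uv,z))
E
```

```text
case [ 0.6475 -0.1448 -1.0916  0.1188] [[-0.3698  1.1497]
 [ 0.0074 -0.9664]
 [-1.5535 -0.3252]
 [-0.7161 -0.2774]
 [ 0.2937 -1.8105]
 [ 1.5761 -2.0371]
 [-1.324  -0.8412]
 [-0.4303  0.0614]
 [-1.1259 -1.3556]
 [ 0.4648 -0.8497]
 [-0.2365  1.4004]
 [-0.5793  0.948 ]
 [ 0.1673 -0.1248]
 [-1.07   -0.4048]
 [-0.7158 -0.6166]]
scene 0.042 [[0.6327269345428164, 0.1912096120731935], [0.5487812687722795, 0.19082104056093693], [0.5489879436276393, 0.30201523827565535], [0.6399650244935065, 0.2975968255614976]] [0.5926 0.2454 0.042 ] [np.float64(0.10663315216170001), np.float64(0.08394656508445608), np.float64(0.1111943897861566), np.float64(0.09108431046995509)]
side 0.042 [[0.5491093668214011, 0.2948952911264009], [0.6401337470260507, 0.2944569261923409], [0.63233854240137, 0.17764496149848785], [0.5452359462334471, 0.18298900860593048]] [0.5917 0.2375 0.042 ] [np.float64(0.11197329795358592), np.float64(0.09102543576086866), np.float64(0.11707177418480771), np.float64(0.08726638011673699)]
scene 0.062 [[0.5863476574486098, 0.2185061452998695], [0.5928723709708918, 0.27234523692929546]] [0.5896 0.2454 0.062 ] [np.float64(0.05423301276924945), np.float64(0.05423301276924945)]
side 0.062 [[0.5925933605005371, 0.26574453980536883], [0.5880257153729357, 0.1932197869914014]] [0.5903 0.2295 0.062 ] [np.float64(0.07266844674780641), np.float64(0.07266844674780641)]
jar [0.7742 0.045  0.11  ]
pitcher [0.7592 0.1648 0.1   ]
cup [0.7342 0.3158 0.06  ]
tamper [0.3754 0.3408 0.084 ]
spoon [ 0.3646 -0.0827  0.    ]
cup2 [ 0.3932 -0.3163  0.06  ]
pf [ 0.4972 -0.4027  0.03  ]
jar [0.7816 0.0398 0.11  ]
pitcher [0.7595 0.1552 0.1   ]
cup [0.7299 0.2831 0.06  ]
cup2 [ 0.3846 -0.3118  0.06  ]
tamper [0.3736 0.3272 0.084 ]
spoon [ 0.3732 -0.072   0.    ]
```

```bash
cat > h.py <<'E'
from vis import *
from scipy.spatial.transform import Rotation as R
CX,CY,CT=0.6475,-0.1448,-1.0916
ex=np.array([np.cos(CT),np.sin(CT),0]);ey=np.array([-ex[1],ex[0],0]);ez=np.array([0,0,1.])
def cw(x,y,z): return np.array([CX,CY,0])+x*ex+y*ey+z*ez   # case->world
def wc(p): d=np.array(p)-[CX,CY,0]; return np.array([d@ex,d@ey,d[2]])
def quat(yax,xax):
    yax=np.array(yax)/np.linalg.norm(yax); xax=xax-(np.array(xax)@yax)*yax; xax=xax/np.linalg.norm(xax)
    M=np.stack([xax,yax,np.cross(xax,yax)],1); q=R.from_matrix(M).as_quat(); return [q[3],q[0],q[1],q[2]]
def look(name,tag,crop=None,k=1):
    import cv2
    im=arm.grab_frame(name)[:,:,::-1]
    if crop: a,b,c,d=crop; im=im[b:d,a:c]
    im=cv2.convertScaleAbs(cv2.resize(im,None,fx=k,fy=k,interpolation=cv2.INTER_CUBIC),alpha=1.5)
    cv2.imwrite(f"pics/{tag}.png",im)
E
python3 - <<'E'
from h import *
d=-ez
for nm,xa in [("x",ex),("-x",-ex)]:
    for p in [(0.03,-.094,.115),(-.09,-.094,.09),(-.1,-.094,.01)]: print("door",nm,p,arm.ik(cw(*p),quat(d,xa)))
n=np.array(-0.2334*ex+0.9724*ez)
for nm,xa in [("y",ey),("-y",-ey)]:
    for x in (-.075,-.03): 
        p=cw(x,0,.03+x*.24)+n*.046; print("ramp",nm,x,arm.ik(p,quat(-n,xa)))
for t in (40,55,70):
  a=np.radians(t); yy=ex*np.sin(a)-ez*np.cos(a)
  for nm,xa in [("y",ey),("-y",-ey)]:
    for p in [(-.1,0,.03),(.012,0,.05)]: print("push",t,nm,p,arm.ik(cw(*p),quat(yy,xa)))
print("wristlook",arm.ik([.59,.17,.3],[.7071,-.7071,0,0]))
E
```

```text
door x (0.03, -0.094, 0.115) [-0.4859  0.4474 -0.0459  1.0774  0.      2.1765]
door x (-0.09, -0.094, 0.09) [-0.3548  0.32   -0.3054  0.9453  0.      2.3076]
door x (-0.1, -0.094, 0.01) [-0.3419  0.3973 -0.4201  0.7535  0.      2.3205]
door -x (0.03, -0.094, 0.115) [-0.4859  0.4474 -0.0459  1.0774  0.     -0.9651]
door -x (-0.09, -0.094, 0.09) [-0.3548  0.32   -0.3054  0.9453  0.     -0.834 ]
door -x (-0.1, -0.094, 0.01) [-0.3419  0.3973 -0.4201  0.7535  0.     -0.8211]
ramp y -0.075 [-0.1508  0.401  -0.3033  0.726  -0.1897  0.9274]
ramp y -0.03 [-0.2119  0.4255 -0.2345  0.759  -0.1808  0.8659]
ramp -y -0.075 [-0.1508  0.401  -0.3033  0.726  -0.1897 -2.2142]
ramp -y -0.03 [-0.2119  0.4255 -0.2345  0.759  -0.1808 -2.2757]
push 40 y (-0.1, 0, 0.03) [ 0.0682  0.4113 -0.5915  0.2445 -0.6301  1.0535]
push 40 y (0.012, 0, 0.05) [-0.1143  0.4239 -0.5186  0.1895 -0.562   0.8488]
push 40 -y (-0.1, 0, 0.03) [ 0.0682  0.4113 -0.5915  0.2445 -0.6301 -2.0881]
push 40 -y (0.012, 0, 0.05) [-0.1143  0.4239 -0.5186  0.1895 -0.562  -2.2928]
push 55 y (-0.1, 0, 0.03) [ 0.1646  0.4948 -0.6918 -0.0319 -0.893   1.0547]
push 55 y (0.012, 0, 0.05) [-0.032   0.4883 -0.6739 -0.2013 -0.7958  0.7965]
push 55 -y (-0.1, 0, 0.03) [ 0.1646  0.4948 -0.6918 -0.0319 -0.893  -2.0869]
push 55 -y (0.012, 0, 0.05) [-0.032   0.4883 -0.6739 -0.2013 -0.7958 -2.3451]
push 70 y (-0.1, 0, 0.03) [ 0.2334  0.6467 -0.7821 -0.4474 -1.1468  0.9379]
push 70 y (0.012, 0, 0.05) [ 0.0284  0.6576 -0.8018 -0.7635 -1.0081  0.6151]
push 70 -y (-0.1, 0, 0.03) [ 0.2334  0.6467 -0.7821 -0.4474 -1.1468 -2.2037]
push 70 -y (0.012, 0, 0.05) [ 0.0284  0.6576 -0.8018 -0.7635 -1.0081 -2.5265]
wristlook [0.1499 0.3886 0.3206 1.5028 0.     1.7207]
```

Run:
```python
from h import *
q=quat(-ez,-ex); A=lambda a:(-.105*np.sin(a),.03+.105*np.cos(a))
arm.gripper_close()
arm.movep(cw(.04,-.096,.22),q)
print(arm.line_to(cw(.04,-.096,.118),max_force=10), arm.state()['contact_force'])
for a in [.1,.3,.5,.7,.9]:
    x,z=A(a); r=arm.line_to(cw(x+.018,-.096,z-.014),vel=.12,max_force=25); s=arm.state(); print(a,r,s['contact_force'],wc(s['position']))
look("side","d1",(280,170,430,320),4); look("scene","d1b",(205,130,335,240),5)
print(arm.state()['time_s'])
```

```text
False [0.2979 0.0028 0.3749]
0.1 False [-0.0725  0.2488  0.7928] [ 0.008  -0.0955  0.1216]
0.3 False [ 0.4639 -0.2364 -0.5378] [-0.0129 -0.096   0.1164]
0.5 False [-0.667   0.8464 -0.0997] [-0.0325 -0.0963  0.1079]
0.7 False [-0.0632 -0.0296  0.5686] [-0.0498 -0.0963  0.0961]
0.9 False [ 1.2176 -0.3783 -0.6571] [-0.0642 -0.0963  0.0812]
5.6417
```

View pics/d1b.png

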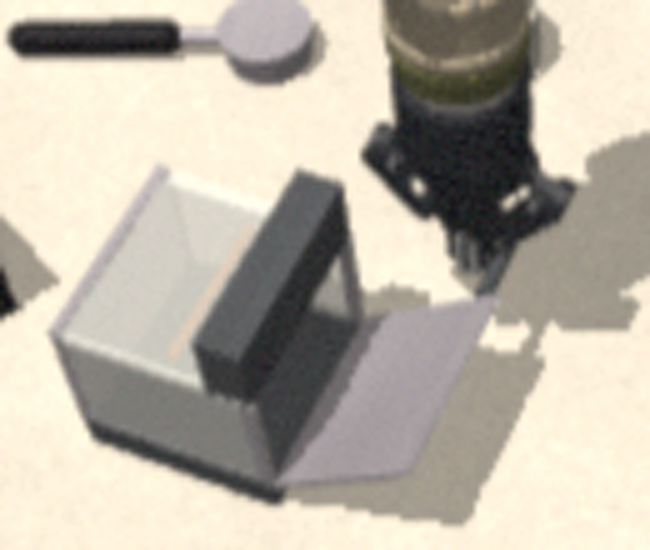

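View pics/d1.png

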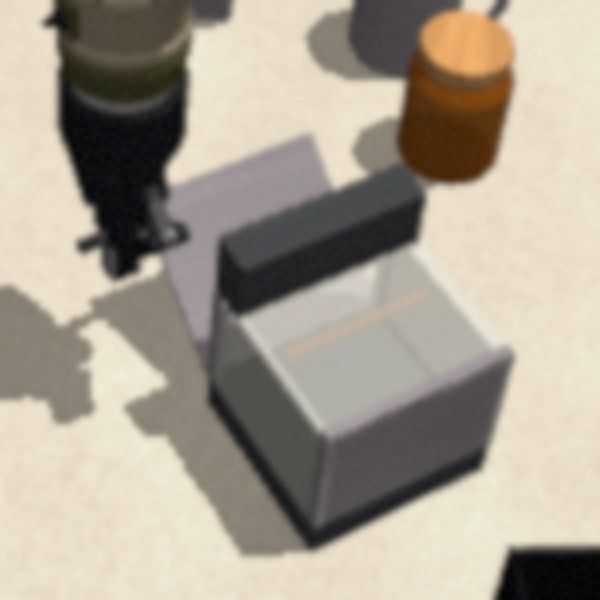

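Run:
```python
from h import *
A=lambda a:(-.105*np.sin(a),.03+.105*np.cos(a))
p=wc(arm.state()['position'])
arm.line_to(cw(p[0]+.01,-.096,p[2]),vel=.12)
arm.line_to(cw(p[0]+.01,-.096,.125),vel=.2)
arm.line_to(cw(-.090,-.096,.125),vel=.2)
for a in [1.1,1.3,1.5,1.7,1.806]:
    x,z=A(a); r=arm.line_to(cw(x,-.096,z+.006),vel=.12,max_force=25); s=arm.state(); print(a,r,s['contact_force'],wc(s['position']))
r=arm.line_to(cw(-.102,-.096,.0),vel=.03,max_force=15);s=arm.state(); print(r,s['contact_force'],wc(s['position']))
arm.pause(.2)
arm.line_to(cw(-.102,-.096,.16),vel=.25)
q=[.7071,-.7071,0,0]
arm.let_go()
arm.movep([.592,.13,.24],q)
print(arm.camera_info("wrist")["T"]); look("wrist","w1"); look("scene","d2b",(205,130,335,240),5)
print(arm.state()['time_s'])
```

```text
1.1 True [-0.0083 -0.7496 -0.6643] [-0.0963 -0.0967  0.0896]
1.3 False [-0.1408  0.819   0.3031] [-0.1008 -0.0961  0.064 ]
1.5 False [0.7375 0.2256 0.3061] [-0.1045 -0.0961  0.0437]
1.7 False [ 1.5413 -0.2598  0.258 ] [-0.1041 -0.0962  0.0227]
1.806 False [-0.4938  0.5727  0.0606] [-0.1021 -0.0961  0.0118]
True [-1.4997  1.0933  8.2654] [-0.1018 -0.0958  0.0103]
[[ 1.     -0.0003 -0.0005  0.5909]
 [-0.0004 -0.9551 -0.2963  0.2055]
 [-0.0004  0.2963 -0.9551  0.3828]
 [ 0.      0.      0.      1.    ]]
12.4167
```

View pics/w1.png

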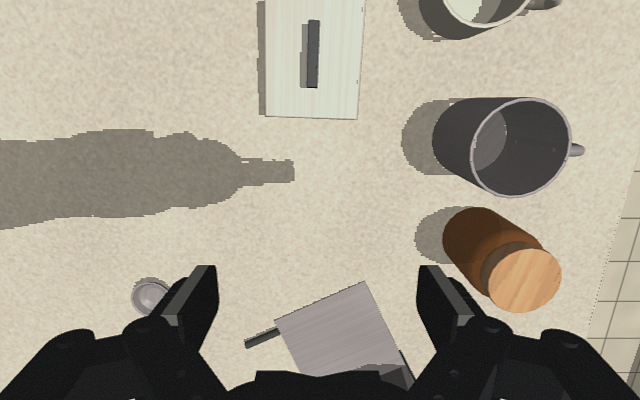

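View pics/d2b.png

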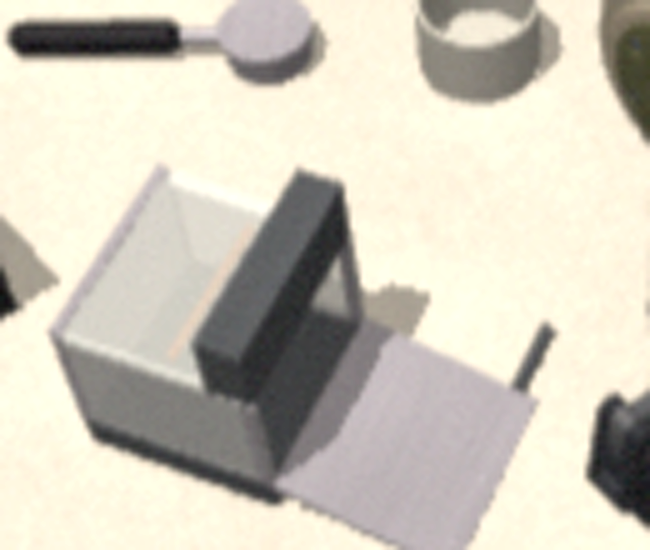

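Run:
```python
from h import *
for uv,z in [((275,320),.002),((364,281),.002),((313,20),.062),((312.5,87.5),.062),((318,20),.062),((307.5,87.5),.062),((265,114),.042),((357,119),.042)]:
    P=ray("wrist",uv,z); print(uv,P,wc(P))
P=[ray("wrist",u,.002) for u in [(275,320),(364,281)]]; d=P[1]-P[0]; print("edge angle",np.arctan2(d[1],d[0])-np.pi/2,np.linalg.norm(d))
P=[ray("wrist",u,.042) for u in [(265,114),(357,119)]]; d=P[1]-P[0]; print("pan yaw from edge",np.degrees(np.arctan2(d[1],d[0])),np.linalg.norm(d))
```

```text
(275, 320) [ 0.5355 -0.0708  0.002 ] [-0.1173 -0.0653  0.002 ]
(364, 281) [ 0.6496 -0.0134  0.002 ] [-0.1156  0.0624  0.002 ]
(313, 20) [0.5874 0.2691 0.062 ] [-0.395   0.1375  0.062 ]
(312.5, 87.5) [0.5867 0.2151 0.062 ] [-0.3474  0.112   0.062 ]
(318, 20) [0.5916 0.2691 0.062 ] [-0.393   0.1412  0.062 ]
(307.5, 87.5) [0.5822 0.2151 0.062 ] [-0.3495  0.1081  0.062 ]
(265, 114) [0.5403 0.1915 0.042 ] [-0.3478  0.06    0.042 ]
(357, 119) [0.6296 0.1867 0.042 ] [-0.3025  0.1369  0.042 ]
edge angle -1.1050812044337694 0.12773604029447452
pan yaw from edge -3.0557383614269678 0.08933203257435085
```

```bash
sed -i 's/CX,CY,CT=.*/CX,CY,CT=0.6472,-0.1450,-1.097/' h.py
python3 - <<'E'
from h import *
a=np.radians(-3.1); q=quat(-ez,[np.cos(a),np.sin(a),0])
arm.movep([.588,.243,.12],q)
print(arm.line_to([.588,.243,.046],vel=.12,max_force=12))
arm.gripper_close(60); s=arm.state(); print(s['grip_width'],s['contact_force'],s['position'])
arm.line_to([.588,.243,.076],vel=.1); s=arm.state(); print(s['grip_width'],s['contact_force'],s['position'],s['time_s'])
look("scene","g1",(315,200,455,320),5)
look("side","g2",(260,90,400,200),5)
E
```

```text
False
0.09968235927158028 [-1.358  -0.6399  3.2867] [0.588  0.2431 0.0463]
0.09744562057599564 [ 0.1904  0.0832 -4.3666] [0.588  0.243  0.0758] 15.0167
```

View pics/g1.png

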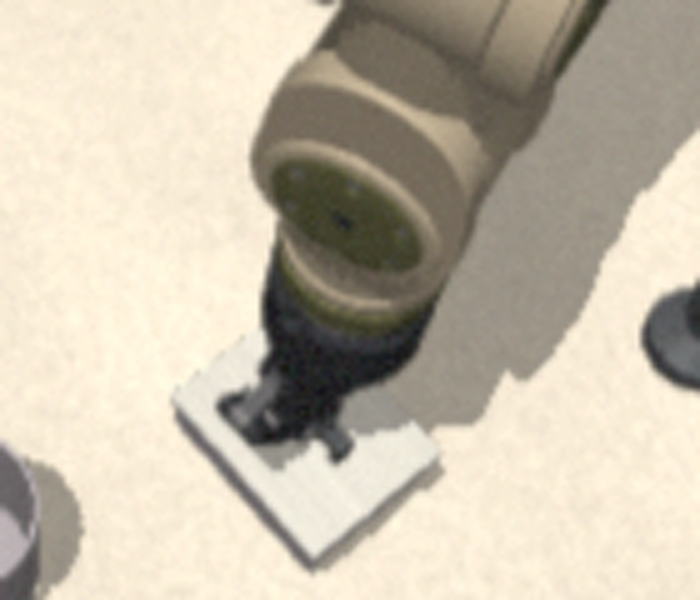

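View pics/g2.png

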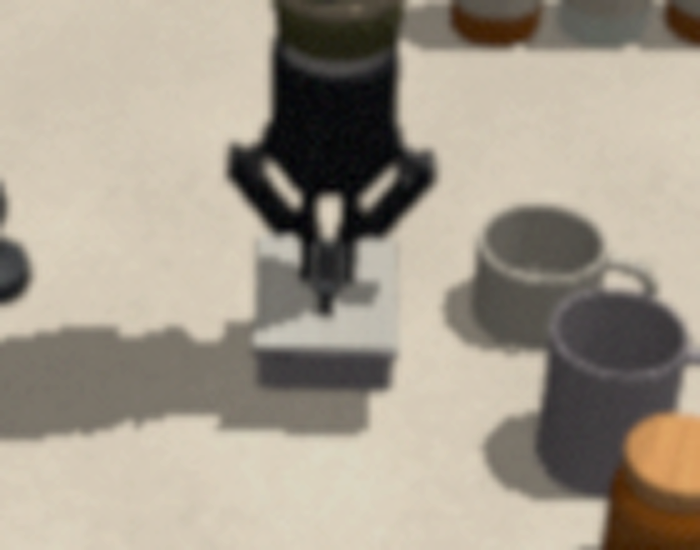

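```bash
cat >> h.py <<'E'
n=-np.sin(np.radians(13.5))*ex+np.cos(np.radians(13.5))*ez
qr=quat(-n,ey)
def ramp(x,gap,y=0): return cw(x,y,.03+x*np.tan(np.radians(13.5)))+n*(.046+gap)
E
python3 - <<'E'
from h import *
arm.line_to(cw(-.2,0,.095),quat(-ez,ey),vel=.2)
arm.line_to(ramp(-.08,.025),qr,vel=.15)
print(arm.state()['contact_force'])
print(arm.line_to(ramp(-.078,-.004),vel=.03,max_force=5))
s=arm.state();p=s['position']; g=(p-ramp(-.078,0))@n; print(g,wc(p),s['contact_force'],s['time_s'])
look("scene","r1",(205,130,335,240),5); look("side","r2",(270,160,410,280),5)
E
```

```text
[-0.8457 -0.2618 -5.1956]
True
0.00019673189524997315 [-0.0894 -0.0002  0.056 ] [-0.3046  1.1249  5.6152] 17.9583
```

View pics/r1.png

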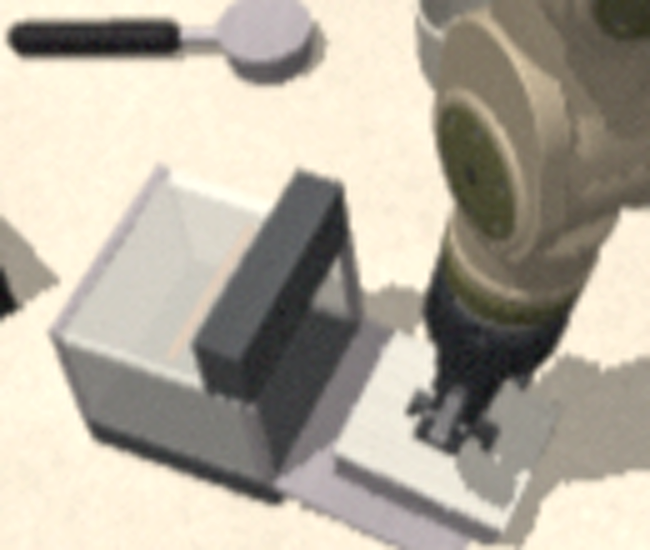

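View pics/r2.png

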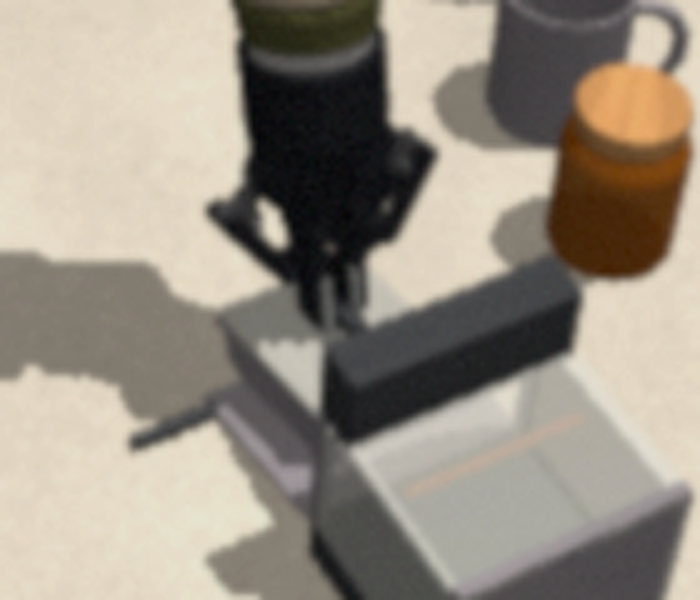

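Run:
```python
from h import *
print(arm.line_to(ramp(-.03,.000),vel=.05,max_force=25)); s=arm.state(); print(wc(s['position']),s['contact_force'])
arm.pause(.15)
arm.let_go(); s=arm.state(); print(s['contact_force'])
arm.line_to(ramp(-.05,.09),vel=.2)
arm.line_to(ramp(-.17,.12),vel=.3)
print(arm.camera_info("wrist")["T"]);look("wrist","p3")
look("scene","p1",(205,130,335,240),5); look("side","p2",(270,160,410,280),5); print(arm.state()['time_s'])
```

```text
False
[-0.0422  0.0004  0.0676] [-1.98    6.5392  3.0982]
[-0.703   0.4468  0.5404]
[[ 0.8895  0.3965  0.2273  0.5022]
 [ 0.457  -0.7652 -0.4534  0.136 ]
 [-0.0058  0.5072 -0.8618  0.2711]
 [ 0.      0.      0.      1.    ]]
21.45
```

View pics/p1.png

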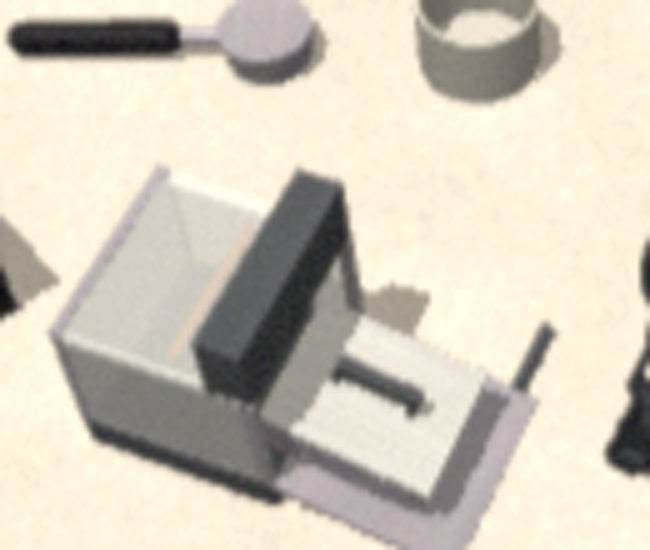

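View pics/p2.png

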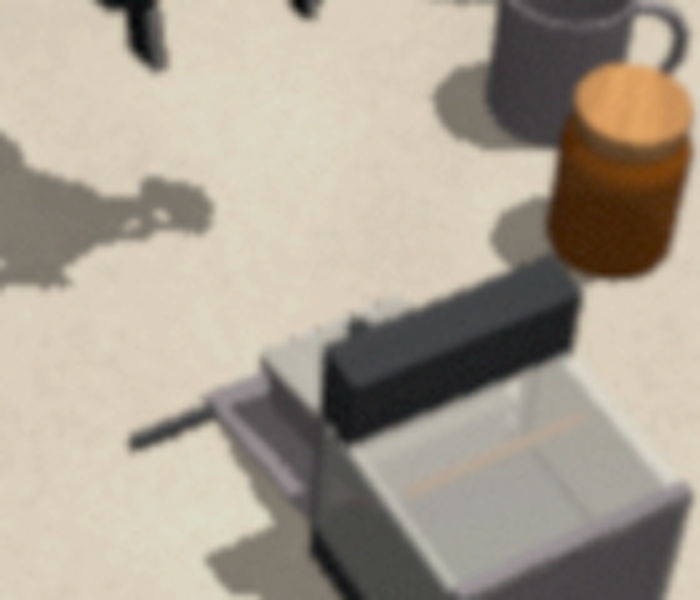

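View pics/p3.png

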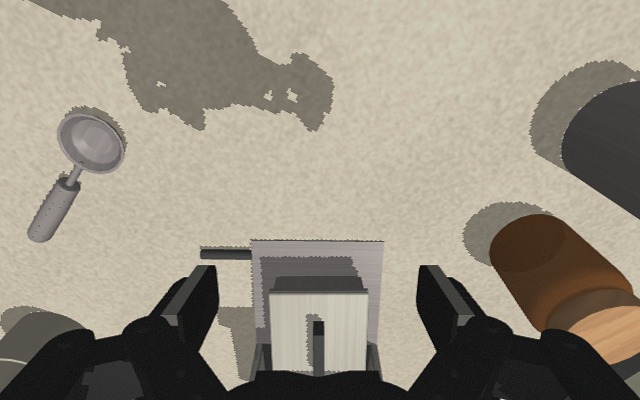

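```bash
cat >> h.py <<'E'
t=np.radians(45); yy=np.sin(t)*ex-np.cos(t)*ez; qp=quat(yy,ey)
def L(x,z,y=0): return cw(x,y,z)-.011*(np.cos(t)*ex+np.sin(t)*ez)
E
python3 - <<'E'
from h import *
arm.gripper_close()
arm.movep(L(-.16,.08),qp)
print(arm.line_to(L(-.12,.0255),vel=.15,max_force=10))
for x,z in [(-.088,.0295),(-.05,.039),(-.03,.044)]:
    r=arm.line_to(L(x,z),vel=.05,max_force=20); s=arm.state(); print(r,wc(s['position']),s['contact_force'],s['contact_force']@ex)
look("scene","q1",(205,130,335,240),5); look("side","q2",(270,160,410,280),5); print(arm.state()['time_s'])
E
```

```text
False
False [-0.0958 -0.0002  0.0215] [-0.4252  0.5594  0.4192] -0.6917832690043241
False [-0.0575  0.0001  0.0315] [-0.858   2.1939 -0.5183] -2.343675756445466
False [-0.0374 -0.0001  0.0364] [ 0.4832 -0.222   0.129 ] 0.4180458860062484
25.8
```

View pics/q1.png

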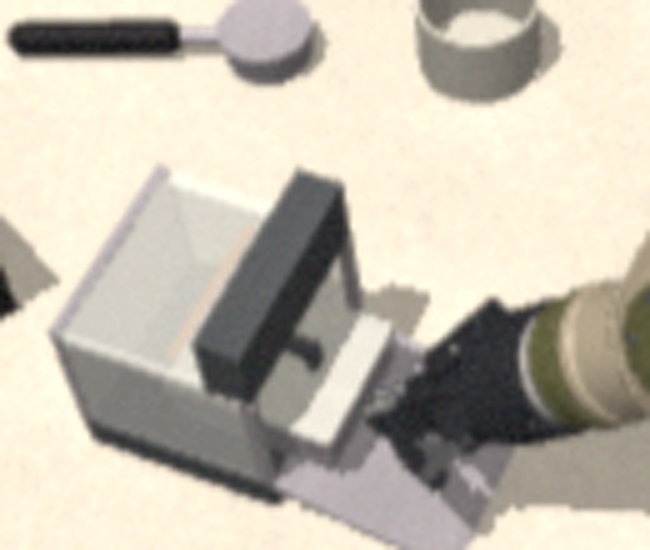

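View pics/q2.png

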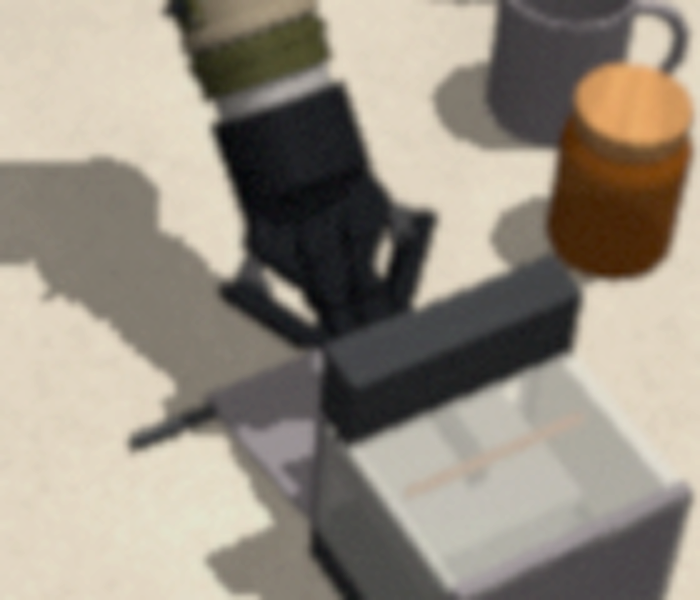

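Run:
```python
from h import *
for x,z in [(-.01,.05),(.024,.05)]:
    r=arm.line_to(L(x,z),vel=.04,max_force=12); s=arm.state(); p=s['position']+.011*(np.cos(t)*ex+np.sin(t)*ez);print(r,"L",wc(p),s['contact_force']@ex,s['time_s'])
look("scene","s1",(205,130,335,240),5); look("side","s2",(270,160,410,280),5)
```

```text
False L [-0.0094  0.0001  0.0506] -0.5799004602195601 26.475
True L [0.0173 0.0002 0.0495] -0.7878840683478108 27.1583
```

View pics/s1.png

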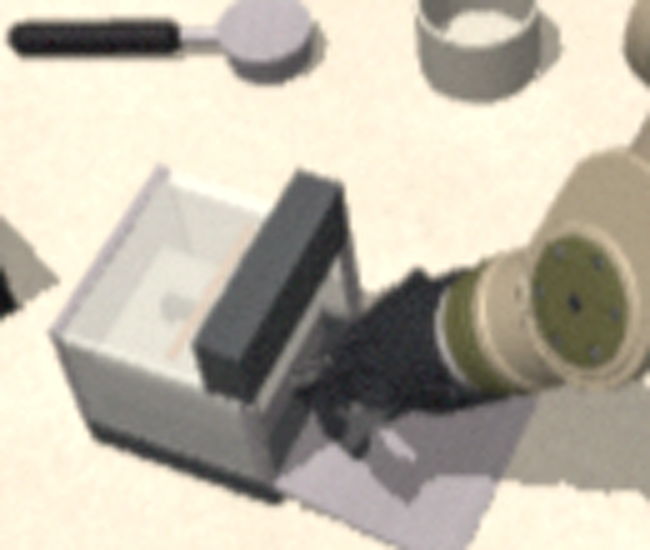

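View pics/s2.png

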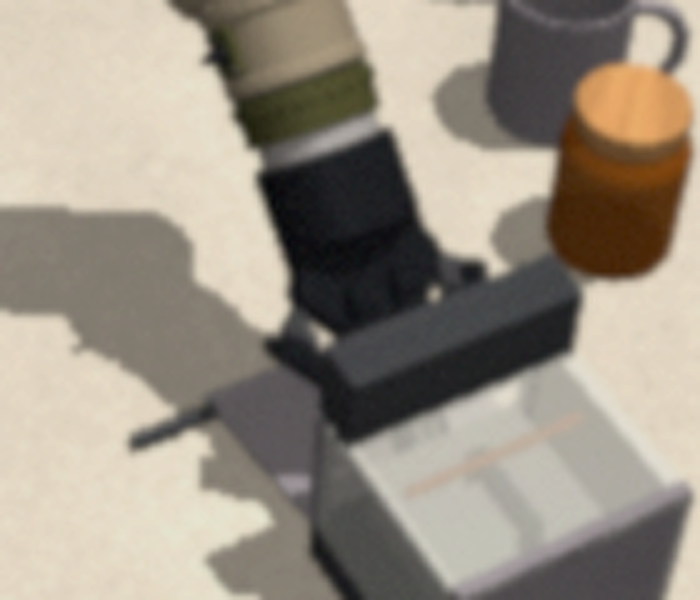

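Run:
```python
from h import *
arm.line_to(L(-.06,.058),vel=.15)
arm.line_to(L(-.16,.15),vel=.25)
arm.movep([.45,.15,.35],[.7071,-.7071,0,0])
look("scene","e1",(205,130,335,240),5); look("side","e2",(270,160,410,280),5); look("side","e3"); print(arm.state()['time_s'])
```

```text
29.8417
```

View pics/e1.png

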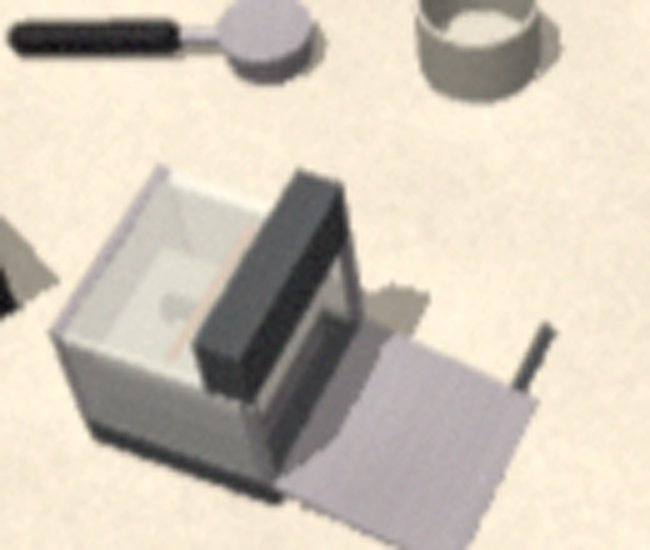

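View pics/e2.png

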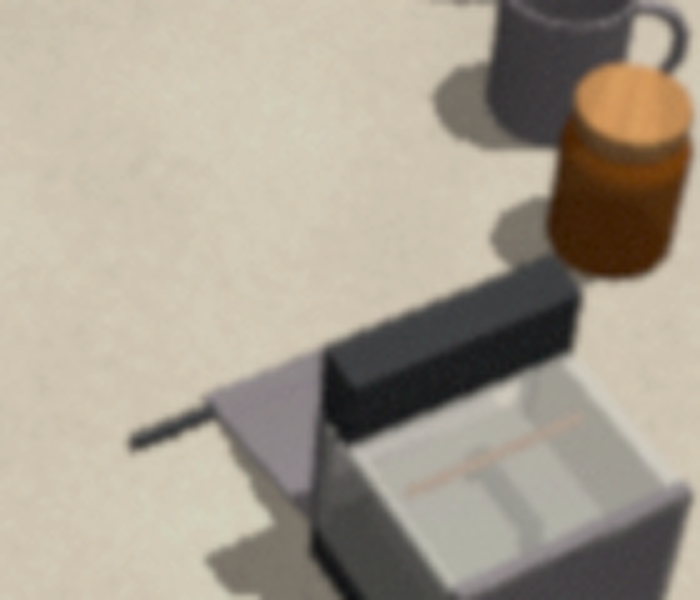

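View pics/e3.png

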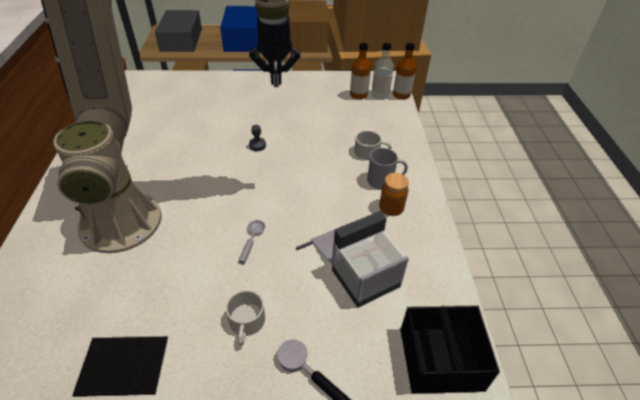

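Run:
```python
from h import *
import cv2
im=cv2.imread("pics/e2.png"); c=arm.camera_info("side")
# lid corners & handle outline predicted at case x=.067,y=0
for X,col in [(.067,(0,0,255)),(.055,(255,0,0))]:
  for pts in [[(-.055,-.045,.072),(.055,-.045,.072),(.055,.045,.072),(-.055,.045,.072)],[(-.027,-.005,.092),(.027,-.005,.092),(.027,.005,.092),(-.027,.005,.092)]]:
    uv=np.array([proj("side",cw(X+a,b,z),c)[0] for a,b,z in pts]); uv=((uv-[270,160])*5).astype(int)
    cv2.polylines(im,[uv.reshape(-1,1,2)],True,col,1)
im=cv2.resize(im[350:],None,fx=1.14,fy=1.14*1.5)
cv2.imwrite("pics/f1.png",im)
```

```text
(no output)
```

View pics/f1.png

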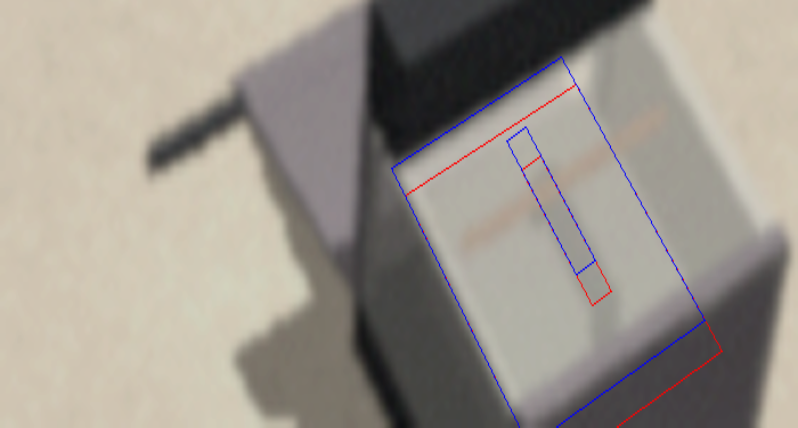

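Run:
```python
from h import *
q=quat(-ez,-ey); arm.movep(cw(-.02,0,.30),q)
import cv2
c=arm.camera_info("wrist"); im=arm.grab_frame("wrist")[:,:,::-1].copy(); arm.state()
np.save("pics/c.npy",c["T"]); cv2.imwrite("pics/top.png",im)
k=3; im=cv2.convertScaleAbs(cv2.resize(im[60:240,200:440],None,fx=k,fy=k,interpolation=cv2.INTER_CUBIC),alpha=1.4)
cv2.imwrite("pics/topz.png",im); print(wc(c["T"][:3,3]),arm.state()['time_s'])
```

```text
[ 0.0549 -0.0008  0.4431] 33.2917
```

View pics/topz.png

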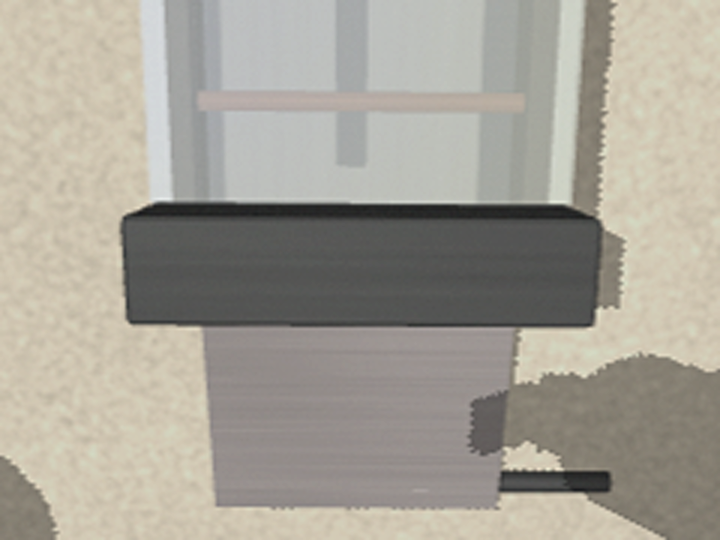

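Run:
```python
import cv2
im=cv2.imread("pics/top.png"); cv2.imwrite("pics/topz2.png",cv2.convertScaleAbs(cv2.resize(im[0:150,220:420],None,fx=4,fy=4,interpolation=cv2.INTER_CUBIC),alpha=1.4))
```

```text
(no output)
```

View pics/topz2.png

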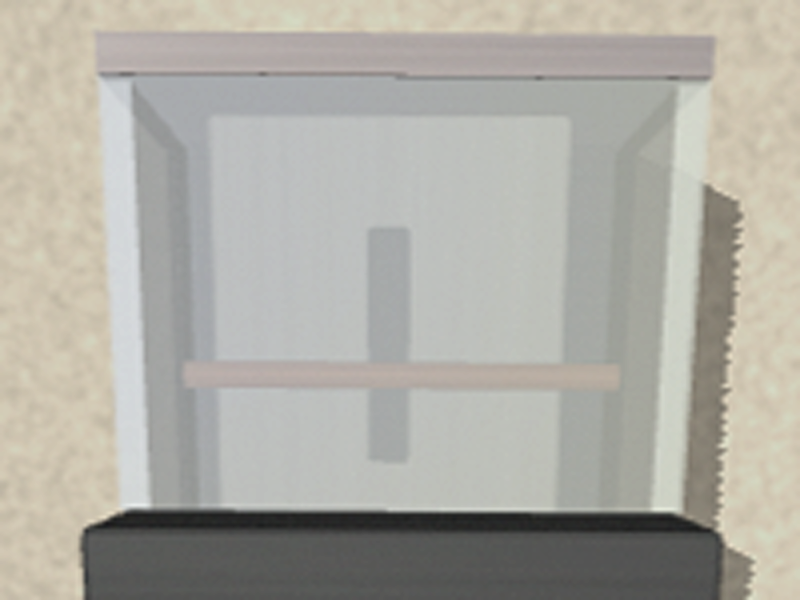

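Run:
```python
from h import *
c=arm.camera_info("wrist"); c["T"]=np.load("pics/c.npy")
for u,v,z in [(389,228,.092),(388,462,.092),(208,115,.072),(572,117,.072),(84,535,.165),(720,537,.165),(235-0,0,.0)]:
    print(u,v,wc(ray("wrist",(220+u/4,v/4),z,c)))
for u,v in [(216,506),(499,506)]: print("door",wc(ray("wrist",(200+u/3,60+v/3),.002,c)))
```

```text
389 228 [ 0.093  -0.0009  0.092 ]
388 462 [ 0.0391 -0.0006  0.092 ]
208 115 [0.1208 0.0436 0.072 ]
572 117 [ 0.1203 -0.0459  0.072 ]
84 535 [0.0282 0.0604 0.165 ]
720 537 [ 0.0278 -0.0673  0.165 ]
235 0 [0.1634 0.0433 0.    ]
door [-0.1169  0.0619  0.002 ]
door [-0.1169 -0.0689  0.002 ]
```

Run:
```python
from h import *
print(arm.state()['contact_force'],arm.finish_job())
```

```text
the job is handed in; nothing more can be done
[-0.0847  0.7973  0.1197] None
```

The pan is inside the cabinet against the back wall, the door is down as a ramp, and the job was handed in at about 33 s. The station gives no verdict, so this rests on my own checks.

**What I did:** I swept the door out and pressed it down by its pull. I then carried the pan by its lid handle to the ramp and slid it up to the sill. The last part was a push from behind with the closed fingers tilted 45°, until they stopped against resistance.

**Last checks** (overhead wrist picture, case frame):
- **Pan position:** the handle is centred at x ≈ 66 mm and y ≈ -1 mm. The lid's far edge is at about 120.5 mm, against the wall at 122 mm.
- **Pan alignment:** the two corners of the far edge differ by 0.5 mm in depth, so it is square to well under 0.02 rad. The measured sizes fit a pan sitting level.
- **Door:** its free edge is at x = -117 mm, the value given for fully down. When I pressed the pull, it also stopped at the height expected at the stop.
- **Surroundings:** none of the bystanders appears to have moved in the pictures. The gripper was empty and clear, with under 1 N on the tool.

**What disagreed:** a rough overlay on the side camera put the pan's handle several millimetres deeper than is possible. I put this down to that camera's fit error of 1–2 pixels and relied on the overhead view.

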